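Hook a stuck cutting die out of its rack bay

ROBOT

A 6-joint arm with a two-finger parallel gripper is mounted at the origin on a cart in front of the work surface, level with it; the furniture and walls round the work are solid. World frame = base frame: x ahead of the robot, y to its left, z up, the work surface at z = 0. Lengths are in m, angles in rad, forces in N, time in s.
With the tool pointing down it reaches from about 0.4 to 0.825 m from the base axis. Payload 7 kg.
Tool frame: the origin (TCP) lies at the very end of the fingers, on their centre line; the grasp point (between the pads) lies behind it (arm.grasp_offset is the x of the grasp point in the tool frame, in m); x points along the fingers, z is the direction in which the jaws open and shut, and the axes are right-handed (so a half turn about x gives the same grasp; the last joint's range is limited). The gripper opens to 88 mm and grips with 3 to 60 N. Pads are 19 mm wide; open, the fingers measure 130 mm over their backs; the gripper's body (78 mm by 193 mm) begins 47 mm behind the grasp point.
Start: joints at [1.492, 0.359, 0.012, 0, -1.224, -0.288], TCP at [0.242, 0.63, 0.227] pointing down, gripper open.
Joint ranges: [-3.07, 3.07], [-1.43, 2.12], [-1.02, 1.25], [-3.03, 1.67], [-3.05, -0], [-3.03, 3.03]. Speed limits (rad/s): [2.39, 2.39, 3.01, 3.14, 3.14, 3.14].

INTERFACE

Orientations are given as [roll, pitch, yaw] about the fixed x, y, z axes, in that order (R = Rz(yaw) Ry(pitch) Rx(roll)).
In Python, from plant import arm gives the robot as it stands. The module is installed in compiled form; this text tells all that it offers.
- The arm moves only by the shell command python3 -m crank 'ROWS' [FORCE]. ROWS is JSON, a list of rows, each an object of numbers: "fingers": the closure, from -1 (fully open) to 1 (shut); "tx", "ty", "tz": the shift along the tool's x, y, z in m; "rx", "ry", "rz": the turn, a rotation vector about the tool's x, y, z in degrees. A call has 1 to 5 rows; each row shifts and turns the pose as measured when the row begins, along the tool's axes as they then stand; what a row does not reach is not made up. A row lasts 1/8 s, in which the tool goes at most 62.5 mm and 10.7 degrees, less where a joint would pass 70% of its speed; a pose out of reach is approached as far as the arm can. A call is refused whole if a number of a shift passes 0.0625 or a number of a turn 10.7, either way. A call with a gripper value outside its range is refused whole. The fingers move at their own pace and stop on an object; FORCE is the grip in N (left out, the last holds). Time passes only in rows, so rows that do not move let the fingers close. It gives the time, the measured TCP pose, the force and the opening at its end, in the units of the state.
- arm.read_state(): the state, without advancing time (a new reading comes with each control period).
- arm.grab_frame(name): name is "scene" or "top" or "wrist"; returns a dict with "color" (400x640x3 uint8, red, green, blue), "vfov" (degrees; the focal length in pixels is half the picture's height over the tangent of half this angle, whatever the lens; pixels are square), "cx", "cy" (the principal point, pixels), "R" (3x3) and "t" (3): a world point X has camera coordinates R X + t. Camera axes: x right, y down, z forward; pixel columns grow to the right and rows downward; lengths in m; the calibration is good to about 2 mm. A picture is of the moment at which its call begins. There is no depth.
- arm.sign_off(): hands the job in, once; it reports no verdict.
The state is a dict: "clock": time; "joint_pos": joint angles; "joint_velocities": joint speeds; "tau": joint torques, N m; "tool_pos": TCP position; "orientation": TCP orientation; "force": force on the tool from outside, world axes, zero at the start; "moment": the same for the moment, N m; "finger_gap": opening from 0.0 (shut) to 1.0 (fully open).
Only numpy, scipy, OpenCV 4.12 (cv2) and the standard library are available. Lean on these libraries where they do the work, as an engineer would, in place of code of your own. Each camera call takes 0.05 s, during which the arm holds its last target.

TASK

Take the hooked pick by its wooden handle, reach it in under the overhanging wire shelf, drop its hook inside the hollow cutting die standing in one of the rack's bays, and drag the die straight out until it stands wholly in front of the bay mouth. Then unhook the pick and lay it down on the open board well clear of the die and the rack. Move the die only with the pick, keep it upright, and leave the tools in the other bays and the loose weight and edge beveler alone.

Things in the scene. Friction and masses are not known exactly. Their poses are not given: they have to be found in the camera images.
- hook_pick: Hooked pick lying on the board: wooden handle 80 mm long, 22 wide, 32 high, with a level dark steel shank 7 mm thick (centre line 23.5 mm above the handle's underside) out of its front end, bent straight down at its far end. Origin: centre of the handle's underside; +x towards the hook, z up. About 90 g, balanced within the handle.
- hook_tip (a point): Lower end of the pick's hook, at [108, 0, 2] mm in the pick's frame, on the centre line of the 7 mm thick upright leg, which hangs 18 mm below the shank.
- die_tab: Hollow cutting die, a loop of 3 mm steel strip standing on edge, 68 x 34 x 30 mm high, round-ended, open on top; lengthwise in any of the three bays, the only die there. Origin: centre of its underside; x along its length, near end at -34 mm, z up. A cross bar inside lies 10 to 15 mm up, x = -14 to 8 mm: a hook may go down to 16 mm above the board anywhere inside. About 0.13 kg, slides freely.
- die_rack: Fixed die rack. Origin: on the board, middle of the plane of the bay mouths; +x into the bays, y left, z up. Three bays at y = -57, 0, +57 mm, 48 mm wide between 9 mm plywood dividers 45 mm high, back panel at x = 150 mm; the floor is the board, no roof on the bays. Four 12 mm posts at y = +-96, x = 8 and 150 mm carry a wire shelf above.
- shelf_edge (a point): Middle of the front rod of the rack's wire shelf, at [-72, 0, 200] mm in the rack's frame. The shelf (rods up to 7 mm thick, centred 200 mm up) reaches from here to x = 160 mm, y = -100 to 100 mm. It overhangs the mouths, so the gripper working the pick there must lean back, away from the mouths, about 35 degrees from vertical.
- bay_punch: Steel hole punch lying lengthwise in another bay, 104 mm long, 18 mm thick. Origin: centre of its underside, y along its length. Leave it.
- bay_awl: Awl with a turned wooden handle lying lengthwise in the third bay, 132 mm long, 26 mm thick. Origin: centre of its underside, y along its length. Leave it.
- weight_block: Steel weight with a knob, 50 x 62 x 48 mm, behind the work. Origin: centre of its underside. Leave it.
- beveler: Edge beveler with a wooden handle, 130 mm long, 24 mm thick, lying behind the work. Origin: centre of its underside, y along its length. Leave it.
Not all that is in view belongs to the job. What is shaped like the hook_pick but pink is not meant.

How it is judged:
By the outcome, as a careful person would: the job done as asked, in the order asked, and still so for the second after the job is handed in, with the robot touching nothing.
It also fails if it takes over 42 s, if anything falls off the work surface, if the arm or the gripper's body presses on something with over 40 N, if the wrist force passes 120 N, or if a joint passes its speed limit or range.

## Working session

There is one attempt and no reset: what is moved stays moved. The work goes in short steps, Python scripts to look and compute and a shell command to move; the robot and the scene stay as the last step left them, time stands still between calls to the robot, and variables do not carry over. Pictures are saved under pics/ and viewed, and the job is handed in when it is done.

```bash
mkdir -p pics; python3 - <<'E'
from plant import arm
import cv2
s=arm.read_state();print(s, arm.grasp_offset)
for n in ("scene","top","wrist"):
    f=arm.grab_frame(n);cv2.imwrite(f"pics/{n}0.png",f["color"][:,:,::-1]);print(n,f["vfov"],f["cx"],f["cy"],f["R"],f["t"])
E
```

```text
{'clock': 0.0, 'joint_pos': array([ 1.49208247e+00,  3.59393232e-01,  1.10649598e-02, -3.74354059e-04,
       -1.22406073e+00, -2.88129641e-01]), 'joint_velocities': array([ 4.64094932e-04, -1.06772431e-03,  3.72033889e-04, -7.20907961e-05,
       -2.95275231e-03,  2.44334461e-04]), 'tau': array([-2.32460166e-03, -5.82707226e+01,  2.93048573e+01,  6.99697763e+00,
        6.84289495e-03, -1.66046525e-04]), 'tool_pos': array([0.24192656, 0.62964452, 0.22561685]), 'orientation': array([ 0.07069447,  1.56916522, -1.86707285]), 'force': array([ 0.44738469, -0.27493954,  0.28824795]), 'moment': array([0.03062147, 0.0403888 , 0.04335183]), 'finger_gap': 0.9981233079405837} -0.0188
scene 55.19588721276469 322.7010431013129 198.27621631555868 [[-0.85740509 -0.51460812 -0.00591612]
 [-0.3716805   0.62713815 -0.68450811]
 [ 0.35596366 -0.58470183 -0.72898124]] [0.49413448 0.27728754 0.86401963]
top 55.236976030896685 320.3719505847607 194.97431800663605 [[-2.68091502e-03 -9.99995822e-01 -1.08083014e-03]
 [-9.83838135e-01  2.83110764e-03 -1.79037733e-01]
 [ 1.79040045e-01  5.83376962e-04 -9.83841614e-01]] [0.03029349 0.56504211 0.96182522]
wrist 60.40813797439281 322.44902927870885 198.0935096170179 [[-3.57958413e-01 -9.33737090e-01  9.06490711e-04]
 [-8.99294140e-01  3.45015251e-01  2.68764815e-01]
 [-2.51268430e-01  9.53914249e-02 -9.63205405e-01]] [ 0.67401284 -0.03223534  0.38888667]
```

View pics/scene0.png

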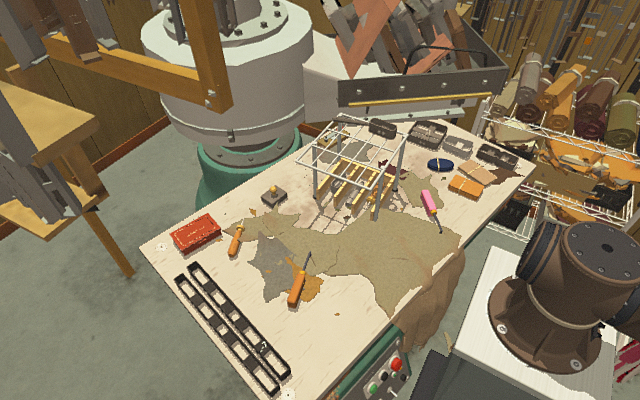

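View pics/top0.png

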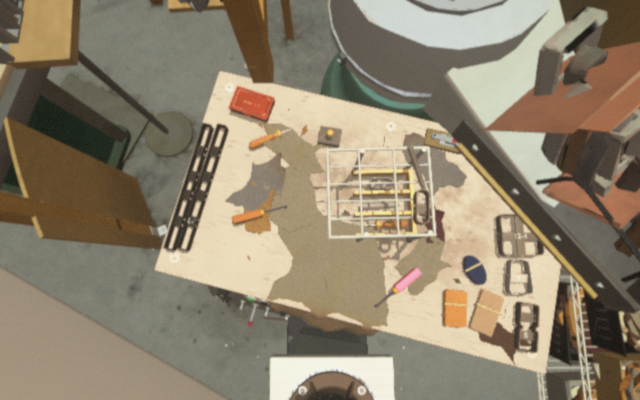

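View pics/wrist0.png

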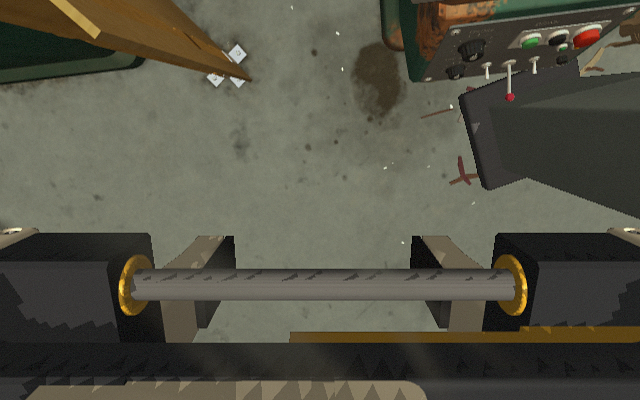

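```bash
python3 - <<'E'
import cv2
a=cv2.imread("pics/top0.png");cv2.imwrite("pics/t1.png",cv2.resize(a[120:260,220:440],None,fx=3.6,fy=3.6,interpolation=cv2.INTER_CUBIC))
a=cv2.imread("pics/scene0.png");cv2.imwrite("pics/s1.png",cv2.resize(a[110:310,220:460],None,fx=3.0,fy=3.0,interpolation=cv2.INTER_CUBIC))
E
```

```text
(no output)
```

View pics/t1.png

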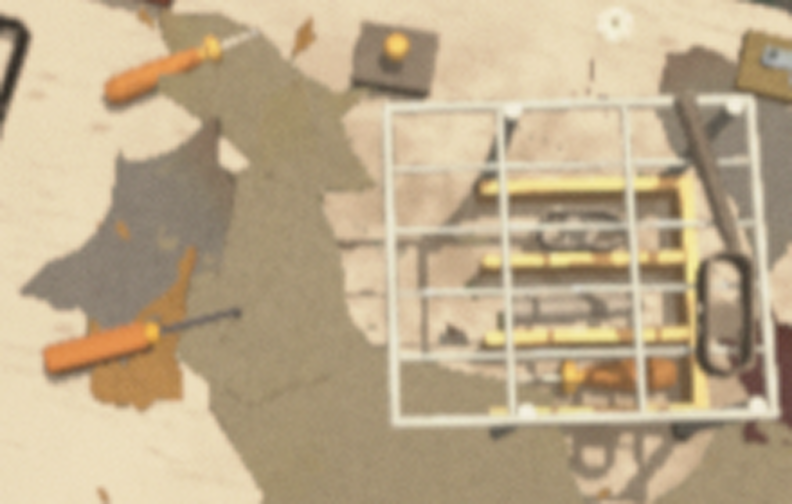

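View pics/s1.png

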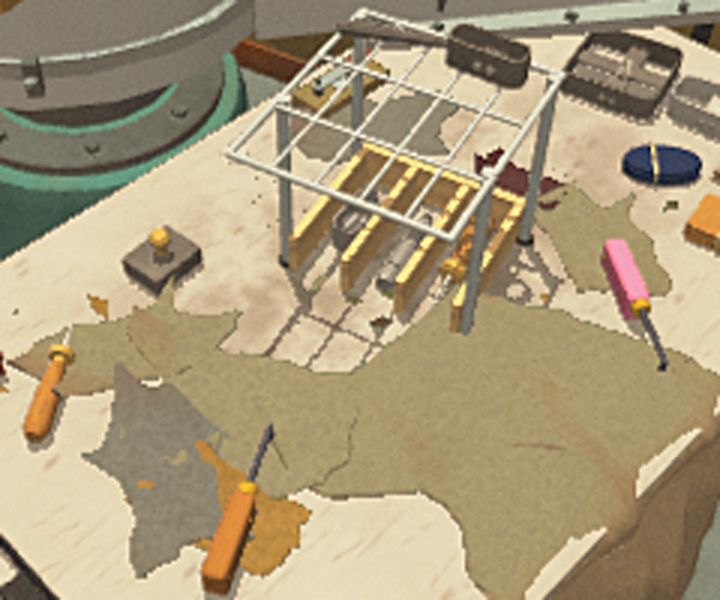

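```bash
cat > h.py <<'E'
import numpy as np, cv2
from plant import arm
from scipy.spatial.transform import Rotation as Ro
def K(f):
    fl=200/np.tan(np.radians(f["vfov"])/2); return fl
def back(f,uv,z):
    fl=K(f); d=np.array([(uv[0]-f["cx"])/fl,(uv[1]-f["cy"])/fl,1.]); R=np.array(f["R"]);t=np.array(f["t"])
    c=-R.T@t; w=R.T@d; return c+w*(z-c[2])/w[2]
def proj(f,X):
    p=np.asarray(f["R"])@np.asarray(X).T+np.asarray(f["t"])[:,None]; fl=K(f)
    return np.stack([p[0]/p[2]*fl+f["cx"],p[1]/p[2]*fl+f["cy"]],1)
E
python3 - <<'E'
from h import *
T=arm.grab_frame("top");S=arm.grab_frame("scene")
t=lambda u,v:(u/3.6+220-.4,v/3.6+120-.4); s=lambda u,v:(u/3+220-.33,v/3+110-.33)
np.set_printoptions(precision=4,suppress=True)
P=lambda n,f,uv,z:print(n,back(f,uv,z))
P("shelf FL T",T,t(388,104),.2);P("shelf FR T",T,t(397,420),.2)
P("shelf BL T",T,t(751,98),.2);P("shelf BR T",T,t(775,422),.2)
P("shelf FL S",S,s(230,153),.2);P("shelf FR S",S,s(450,235),.2)
P("handle rear T",T,t(45,360),.03);P("handle front T",T,t(155,333),.0235);P("hook T",T,t(238,313),.0235)
P("hook S",S,s(268,428),.027);P("handle front S",S,s(247,488),.0235)
P("div1 front T",T,t(482,188),.045);P("div2",T,t(486,263),.045);P("div3",T,t(488,340),.045);P("div4",T,t(492,413),.045)
P("die near T",T,t(538,230),.03);P("die far T",T,t(628,230),.03)
P("div1 S",S,s(291,245),.045);P("div2 S",S,s(344,265),.045);P("div3 S",S,s(398,290),.045)
E
```

```text
shelf FL T [0.6468 0.0122 0.2   ]
shelf FR T [0.4452 0.0079 0.2   ]
shelf BL T [ 0.6501 -0.2203  0.2   ]
shelf BR T [ 0.4433 -0.224   0.2   ]
shelf FL S [0.6443 0.0105 0.2   ]
shelf FR S [0.4473 0.0038 0.2   ]
handle rear T [0.5027 0.265  0.03  ]
handle front T [0.5236 0.1848 0.0235]
hook T [0.5386 0.1227 0.0235]
hook S [0.5412 0.1252 0.027 ]
handle front S [0.5258 0.1815 0.0235]
div1 front T [ 0.6294 -0.0607  0.045 ]
div2 [ 0.5722 -0.0626  0.045 ]
div3 [ 0.5148 -0.063   0.045 ]
div4 [ 0.4613 -0.0649  0.045 ]
die near T [ 0.6003 -0.1037  0.03  ]
die far T [ 0.6001 -0.1717  0.03  ]
div1 S [ 0.6275 -0.0525  0.045 ]
div2 S [ 0.5715 -0.0555  0.045 ]
div3 S [ 0.5137 -0.0535  0.045 ]
```

```bash
cat >> h.py <<'E'
np.set_printoptions(precision=4,suppress=True)
def cur():
    s=arm.read_state(); r,p,y=s["orientation"]
    return np.array(s["tool_pos"]),Ro.from_euler("xyz",[r,p,y]).as_matrix(),s
def Rt(az,lean,sgn):
    # pick direction azimuth az (deg), lean deg ; tool z = sgn*left of pick
    a=np.radians(az);l=np.radians(lean)
    h=np.array([np.cos(a),np.sin(a),0]); x=np.sin(l)*h-np.cos(l)*np.array([0,0,1])
    z=sgn*np.array([-np.sin(a),np.cos(a),0]); y=np.cross(z,x); return np.stack([x,y,z],1)
def plan(g,az,lean,sgn=None,n=None):
    """g: grasp point world"""
    p,R,s=cur()
    if sgn is None:
        sgn=min((1,-1),key=lambda q:np.linalg.norm(Ro.from_matrix(R.T@Rt(az,lean,q)).as_rotvec()))
    T=Rt(az,lean,sgn); tcp=np.array(g)+T[:,0]*0.0188
    rv=Ro.from_matrix(R.T@T).as_rotvec(degrees=True); d=tcp-p
    n=n or int(max(np.ceil(np.abs(rv).max()/9.5),np.ceil(np.abs(d).max()/.045),1))
    print("sgn",sgn,"tcp",p,"->",tcp,"rv",rv,"n",n,"joints",s["joint_pos"])
    for k in range(n):
        Rk=R@Ro.from_rotvec(rv*k/n,degrees=True).as_matrix()
        print(k,"t",(Rk.T@d/n).round(4),"r",(rv/n).round(2))
E
python3 - <<'E'
from h import *
az=np.degrees(np.arctan2(-.969,.247)); d=Rt(az,35,1)[:,0]
g=np.array([.512,.229,.025])+(-.005)*np.array([.247,-.969,0])-0.10*d
p,R,s=cur();print(R)
for q in (1,-1):plan(g,az,35,q)
S=arm.grab_frame("scene");T=arm.grab_frame("top")
for f,n,uv in((T,"wt",(395,85)),):
  print(back(T,(395/3.6+220,85/3.6+120),0.0),back(T,(355/3.6+220,90/3.6+120),0.0),back(T,(435/3.6+220,95/3.6+120),0.0),back(T,(435/3.6+220,95/3.6+120),0.035),back(T,(365/3.6+220,22/3.6+120),0.035))
E
```

```text
[[-0.0002  0.9335 -0.3587]
 [-0.0007 -0.3587 -0.9335]
 [-1.      0.0001  0.0008]]
sgn 1 tcp [0.242  0.6299 0.2261] -> [0.4993 0.279  0.0915] rv [-120.6711  -38.0158  -19.6272] n 13 joints [ 1.4921  0.359   0.0115 -0.0001 -1.2241 -0.2881]
0 t [0.0104 0.0282 0.0181] r [-9.28 -2.92 -1.51]
1 t [0.0107 0.0252 0.0219] r [-9.28 -2.92 -1.51]
2 t [0.0113 0.0217 0.0251] r [-9.28 -2.92 -1.51]
3 t [0.0121 0.0177 0.0277] r [-9.28 -2.92 -1.51]
4 t [0.0132 0.0134 0.0296] r [-9.28 -2.92 -1.51]
5 t [0.0144 0.0088 0.0307] r [-9.28 -2.92 -1.51]
6 t [0.0158 0.0042 0.031 ] r [-9.28 -2.92 -1.51]
7 t [ 0.0173 -0.0003  0.0304] r [-9.28 -2.92 -1.51]
8 t [ 0.0189 -0.0047  0.0291] r [-9.28 -2.92 -1.51]
9 t [ 0.0205 -0.0087  0.027 ] r [-9.28 -2.92 -1.51]
10 t [ 0.0221 -0.0123  0.0242] r [-9.28 -2.92 -1.51]
11 t [ 0.0236 -0.0154  0.0208] r [-9.28 -2.92 -1.51]
12 t [ 0.025  -0.0178  0.0168] r [-9.28 -2.92 -1.51]
sgn -1 tcp [0.242  0.6299 0.2261] -> [0.4993 0.279  0.0915] rv [ 52.9294 -16.6478  32.245 ] n 8 joints [ 1.4921  0.359   0.0115 -0.0001 -1.2241 -0.2881]
0 t [0.0169 0.0457 0.0294] r [ 6.62 -2.08  4.03]
1 t [0.0211 0.0475 0.0233] r [ 6.62 -2.08  4.03]
2 t [0.0252 0.0482 0.0169] r [ 6.62 -2.08  4.03]
3 t [0.0291 0.0478 0.0104] r [ 6.62 -2.08  4.03]
4 t [0.0327 0.0465 0.0038] r [ 6.62 -2.08  4.03]
5 t [ 0.0359  0.0441 -0.0027] r [ 6.62 -2.08  4.03]
6 t [ 0.0387  0.0408 -0.0089] r [ 6.62 -2.08  4.03]
7 t [ 0.0409  0.0367 -0.0149] r [ 6.62 -2.08  4.03]
[0.7234 0.0017 0.    ] [0.7193 0.0334 0.    ] [ 0.715 -0.03   0.   ] [ 0.704 -0.028  0.035] [0.7628 0.0254 0.035 ]
```

```bash
python3 - <<'E'
from h import *
az=np.degrees(np.arctan2(-.969,.247)); d=Rt(az,35,1)[:,0]
g=np.array([.512,.229,.025])+(-.005)*np.array([.247,-.969,0])-0.18*d
plan(g,az,35,-1,n=8)
E
```

```text
sgn -1 tcp [0.2421 0.63   0.2264] -> [0.4879 0.3234 0.157 ] rv [ 52.923  -16.6691  32.2597] n 8 joints [ 1.4921  0.3587  0.0117 -0.0001 -1.2241 -0.2881]
0 t [0.0087 0.0424 0.0247] r [ 6.62 -2.08  4.03]
1 t [0.0125 0.0442 0.0193] r [ 6.62 -2.08  4.03]
2 t [0.0163 0.0451 0.0137] r [ 6.62 -2.08  4.03]
3 t [0.0199 0.0451 0.0078] r [ 6.62 -2.08  4.03]
4 t [0.0232 0.0441 0.0018] r [ 6.62 -2.08  4.03]
5 t [ 0.0262  0.0423 -0.0041] r [ 6.62 -2.08  4.03]
6 t [ 0.0288  0.0395 -0.0098] r [ 6.62 -2.08  4.03]
7 t [ 0.031   0.036  -0.0152] r [ 6.62 -2.08  4.03]
```

```bash
python3 -m crank '[{"fingers":-1,"tx":0.009,"ty":0.042,"tz":0.025,"rx":6.6,"ry":-2.1,"rz":4},{"fingers":-1,"tx":0.0125,"ty":0.044,"tz":0.019,"rx":6.6,"ry":-2.1,"rz":4},{"fingers":-1,"tx":0.016,"ty":0.045,"tz":0.014,"rx":6.6,"ry":-2.1,"rz":4},{"fingers":-1,"tx":0.02,"ty":0.045,"tz":0.008,"rx":6.6,"ry":-2.1,"rz":4}]'; python3 - <<'E'
from h import *
az=np.degrees(np.arctan2(-.969,.247)); d=Rt(az,35,1)[:,0]
g=np.array([.512,.229,.025])+(-.005)*np.array([.247,-.969,0])-0.18*d
plan(g,az,35,-1)
E
```

```text
clock: 0.85
tool_pos: [0.3654, 0.4745, 0.1926]
orientation: [1.336, 1.253, -1.077]
force: [-0.2, 0.7, -1.4]
finger_gap: 0.999
sgn -1 tcp [0.3654 0.4745 0.1926] -> [0.4879 0.3234 0.157 ] rv [25.8878 -8.2472 15.9379] n 4 joints [ 1.3697  0.3626 -0.1913  0.2111 -1.2712 -0.7297]
0 t [0.0234 0.0435 0.0011] r [ 6.47 -2.06  3.98]
1 t [ 0.0263  0.0416 -0.0046] r [ 6.47 -2.06  3.98]
2 t [ 0.0288  0.0389 -0.0102] r [ 6.47 -2.06  3.98]
3 t [ 0.0309  0.0353 -0.0155] r [ 6.47 -2.06  3.98]
```

```bash
python3 -m crank '[{"fingers":-1,"tx":0.0235,"ty":0.0435,"tz":0.001,"rx":6.5,"ry":-2.1,"rz":4},{"fingers":-1,"tx":0.026,"ty":0.0415,"tz":-0.0045,"rx":6.5,"ry":-2.1,"rz":4},{"fingers":-1,"tx":0.029,"ty":0.039,"tz":-0.01,"rx":6.5,"ry":-2.1,"rz":4},{"fingers":-1,"tx":0.031,"ty":0.035,"tz":-0.0155,"rx":6.5,"ry":-2.1,"rz":4}]'; python3 - <<'E'
from h import *
az=np.degrees(np.arctan2(-.969,.247)); d=Rt(az,35,1)[:,0]
g=np.array([.512,.229,.025])+(-.005)*np.array([.247,-.969,0])-0.18*d
plan(g,az,35,-1)
f=arm.grab_frame("wrist");cv2.imwrite("pics/w1.png",f["color"][:,:,::-1])
import pickle;pickle.dump(f,open("w1.pkl","wb"))
E
```

```text
clock: 1.35
tool_pos: [0.49, 0.3189, 0.1579]
orientation: [1.581, 0.951, -1.328]
force: [-0.8, 0.6, -0.3]
finger_gap: 1.0
sgn -1 tcp [0.49   0.3189 0.1579] -> [0.4879 0.3234 0.157 ] rv [-0.9046  0.2259 -0.4955] n 1 joints [ 1.1446  0.4822 -0.273   0.3786 -1.3424 -1.0989]
0 t [-0.0022 -0.0045  0.001 ] r [-0.9   0.23 -0.5 ]
```

View pics/w1.png

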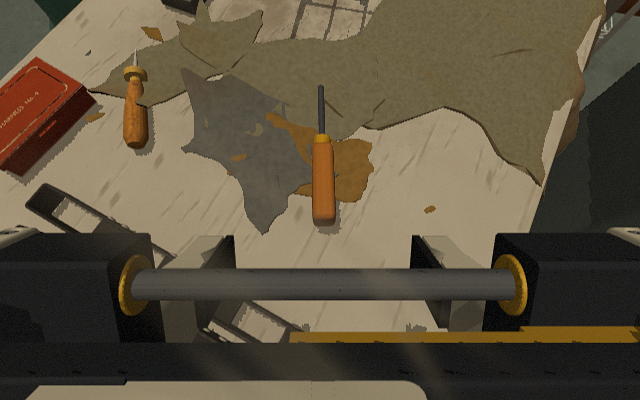

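```bash
python3 - <<'E'
import cv2
a=cv2.imread("pics/w1.png");cv2.imwrite("pics/w1z.png",cv2.resize(a[75:235,270:380],None,fx=3.7,fy=3.7,interpolation=cv2.INTER_CUBIC))
E
```

```text
(no output)
```

View pics/w1z.png

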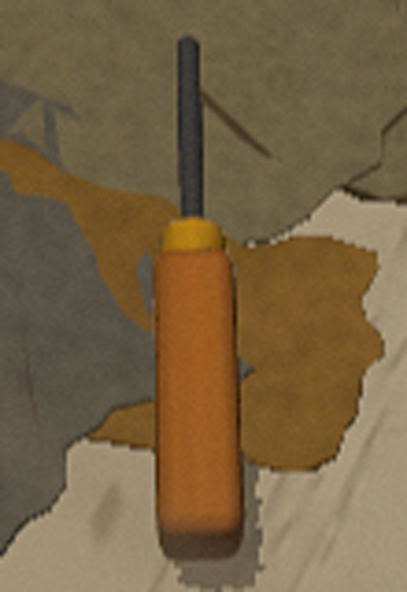

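```bash
python3 - <<'E'
from h import *
import pickle;f=pickle.load(open("w1.pkl","rb"))
P=lambda n,u,v,z:print(n,back(f,(270+u/3.7-.4,75+v/3.7-.4),z))
P("hook end",189,38,.026);P("ferr",191,217,.025);P("hfront",194,250,.032);P("rear top",201,525,.032);P("rear bot",202,556,.0)
P("Lside",157,400,.016);P("Rside",238,400,.016)
E
```

```text
hook end [0.5406 0.1211 0.026 ]
ferr [0.5265 0.1772 0.025 ]
hfront [0.5224 0.1906 0.032 ]
rear top [0.5031 0.2635 0.032 ]
rear bot [0.5032 0.2624 0.    ]
Lside [0.5236 0.2279 0.016 ]
Rside [0.5027 0.223  0.016 ]
```

```bash
python3 - <<'E'
from h import *
d=Rt(-75.2,35,1)[:,0]; g=np.array([.5112,.2325,.025])
plan(g-d*.03,-75.2,35,-1)
E
```

```text
sgn -1 tcp [0.4913 0.314  0.1553] -> [0.5096 0.2387 0.0342] rv [-1.687   0.9334 -0.9181] n 3 joints [ 1.1385  0.4871 -0.2756  0.3793 -1.3437 -1.1034]
0 t [ 0.0479 -0.0028 -0.0002] r [-0.56  0.31 -0.31]
1 t [ 0.0479 -0.0025  0.0001] r [-0.56  0.31 -0.31]
2 t [ 0.0479 -0.0023  0.0003] r [-0.56  0.31 -0.31]
```

```bash
python3 -m crank '[{"fingers":-1,"tx":0.048,"ty":-0.003,"rx":-0.6,"ry":0.3,"rz":-0.3},{"fingers":-1,"tx":0.048,"ty":-0.002,"rx":-0.6,"ry":0.3,"rz":-0.3},{"fingers":-1,"tx":0.04,"ty":-0.002,"rx":-0.6,"ry":0.3,"rz":-0.3},{"fingers":-1}]'; python3 - <<'E'
from h import *
g=np.array([.5112,.2325,.025])
plan(g,-75.2,35,-1)
E
```

```text
sgn -1 tcp [0.4913 0.314  0.1553] -> [0.514  0.2221 0.0096] rv [-1.687   0.9334 -0.9181] n 4 joints [ 1.1385  0.4871 -0.2756  0.3793 -1.3437 -1.1034]
0 t [ 0.0434 -0.0022 -0.0002] r [-0.42  0.23 -0.23]
1 t [ 0.0434 -0.002  -0.0001] r [-0.42  0.23 -0.23]
2 t [ 0.0434 -0.0019  0.0001] r [-0.42  0.23 -0.23]
3 t [ 0.0434 -0.0017  0.0002] r [-0.42  0.23 -0.23]invalid input at $[0]: expected keys fingers, tx, ty, tz, rx, ry, rz
```

All keys are required.

```bash
python3 -m crank '[{"fingers":-1,"tx":0.048,"ty":-0.003,"tz":0,"rx":-0.6,"ry":0.3,"rz":-0.3},{"fingers":-1,"tx":0.048,"ty":-0.002,"tz":0,"rx":-0.6,"ry":0.3,"rz":-0.3},{"fingers":-1,"tx":0.04,"ty":-0.002,"tz":0,"rx":-0.6,"ry":0.3,"rz":-0.3},{"fingers":-1,"tx":0,"ty":0,"tz":0,"rx":0,"ry":0,"rz":0}]'; python3 - <<'E'
from h import *
g=np.array([.5112,.2325,.025])
plan(g,-75.2,35,-1)
f=arm.grab_frame("wrist");cv2.imwrite("pics/w2.png",f["color"][:,:,::-1])
E
```

```text
clock: 1.9
tool_pos: [0.5104, 0.2398, 0.0365]
orientation: [1.567, 0.96, -1.316]
force: [0.1, -0.4, 0.9]
finger_gap: 0.999
sgn -1 tcp [0.5104 0.2398 0.0365] -> [0.514  0.2221 0.0096] rv [0.0647 0.1067 0.0234] n 1 joints [ 1.0455  0.5539 -0.52    0.4941 -1.0168 -1.1616]
0 t [ 0.0324 -0.0007  0.001 ] r [0.06 0.11 0.02]
```

View pics/w2.png

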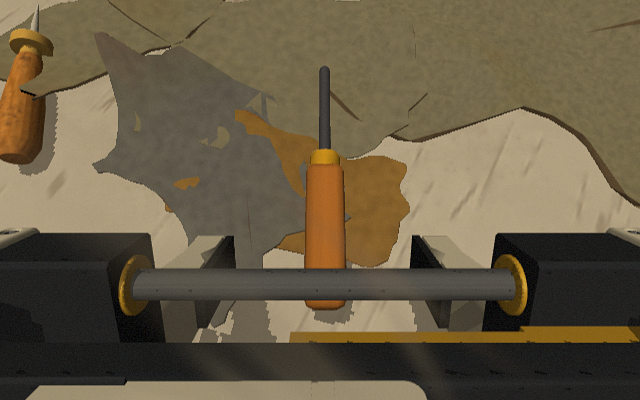

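```bash
python3 -m crank '[{"fingers":-1,"tx":0.02,"ty":-0.0005,"tz":0.001,"rx":0,"ry":0,"rz":0},{"fingers":-1,"tx":0.011,"ty":0,"tz":0,"rx":0,"ry":0,"rz":0},{"fingers":-1,"tx":0,"ty":0,"tz":0,"rx":0,"ry":0,"rz":0}]'; python3 - <<'E'
from h import *
g=np.array([.5112,.2325,.025])
plan(g,-75.2,35,-1)
E
```

```text
clock: 2.33
tool_pos: [0.5169, 0.229, 0.0143]
orientation: [1.581, 0.966, -1.3]
force: [-1.0, 0.2, 0.5]
finger_gap: 0.995
sgn -1 tcp [0.5169 0.229  0.0143] -> [0.514  0.2221 0.0096] rv [-0.0167 -0.3953  0.3359] n 1 joints [ 1.0229  0.5745 -0.5594  0.5352 -0.9512 -1.1918]
0 t [0.0072 0.0022 0.0047] r [-0.02 -0.4   0.34]
```

```bash
python3 -m crank '[{"fingers":-1,"tx":0.006,"ty":0.002,"tz":0.0045,"rx":0,"ry":-0.4,"rz":0.3},{"fingers":-1,"tx":0,"ty":0,"tz":0,"rx":0,"ry":0,"rz":0}]'; python3 - <<'E'
from h import *
g=np.array([.5112,.2325,.025])
plan(g,-75.2,35,-1)
E
```

```text
clock: 2.58
tool_pos: [0.5143, 0.2243, 0.0114]
orientation: [1.574, 0.962, -1.31]
force: [-0.0, 0.2, 0.3]
finger_gap: 1.003
sgn -1 tcp [0.5143 0.2243 0.0114] -> [0.514  0.2221 0.0096] rv [-0.0349 -0.0968  0.0992] n 1 joints [ 1.0217  0.5767 -0.568   0.5359 -0.9474 -1.196 ]
0 t [0.0027 0.0007 0.0009] r [-0.03 -0.1   0.1 ]
```

```bash
python3 -m crank '[{"fingers":-1,"tx":0.002,"ty":0.0005,"tz":0.001,"rx":0,"ry":0,"rz":0},{"fingers":0.6,"tx":0,"ty":0,"tz":0,"rx":0,"ry":0,"rz":0},{"fingers":1,"tx":0,"ty":0,"tz":0,"rx":0,"ry":0,"rz":0},{"fingers":1,"tx":0,"ty":0,"tz":0,"rx":0,"ry":0,"rz":0},{"fingers":1,"tx":0,"ty":0,"tz":0,"rx":0,"ry":0,"rz":0}]' 45; python3 -m crank '[{"fingers":1,"tx":0,"ty":0,"tz":0,"rx":0,"ry":0,"rz":0}]'; python3 - <<'E'
from h import *
g=np.array([.5112,.2325,.025])
plan(g,-75.2,35,-1)
f=arm.grab_frame("wrist");cv2.imwrite("pics/w3.png",f["color"][:,:,::-1])
E
```

```text
clock: 3.2
tool_pos: [0.514, 0.2232, 0.0105]
orientation: [1.576, 0.962, -1.308]
force: [-0.3, 0.3, -0.1]
finger_gap: 0.608
clock: 3.32
tool_pos: [0.514, 0.2233, 0.0105]
orientation: [1.576, 0.962, -1.307]
force: [-0.3, 0.3, -0.5]
finger_gap: 0.49
sgn -1 tcp [0.514  0.2233 0.0105] -> [0.514  0.2221 0.0096] rv [-0.0399 -0.1637  0.1462] n 1 joints [ 1.021   0.576  -0.5726  0.5388 -0.9426 -1.1989]
0 t [0.0014 0.0004 0.0003] r [-0.04 -0.16  0.15]
```

View pics/w3.png

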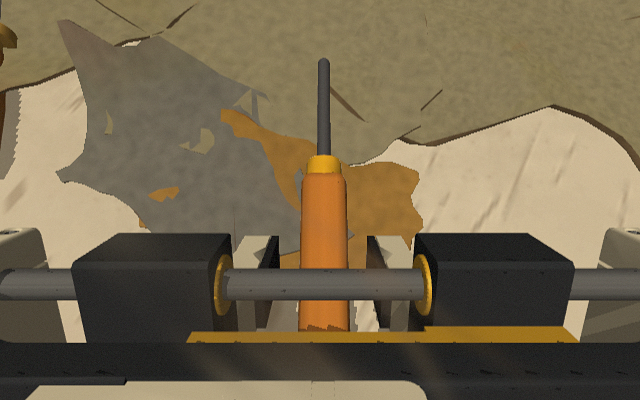

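Still closing (gap ~43 mm, handle is 22); keep closing.

```bash
python3 -m crank '[{"fingers":1,"tx":0,"ty":0,"tz":0,"rx":0,"ry":0,"rz":0},{"fingers":1,"tx":0,"ty":0,"tz":0,"rx":0,"ry":0,"rz":0},{"fingers":1,"tx":0,"ty":0,"tz":0,"rx":0,"ry":0,"rz":0},{"fingers":1,"tx":0,"ty":0,"tz":0,"rx":0,"ry":0,"rz":0}]' 45; python3 - <<'E'
from h import *
g=np.array([.5112,.2325,.025])
plan(g,-75.2,35,-1)
E
```

```text
clock: 3.88
tool_pos: [0.514, 0.2232, 0.0105]
orientation: [1.576, 0.962, -1.308]
force: [0.1, 0.6, 0.1]
finger_gap: 0.248
sgn -1 tcp [0.514  0.2232 0.0105] -> [0.514  0.2221 0.0096] rv [-0.0397 -0.1619  0.1409] n 1 joints [ 1.0209  0.5761 -0.5726  0.5388 -0.9427 -1.1989]
0 t [0.0014 0.0004 0.0003] r [-0.04 -0.16  0.14]
```

```bash
cat >> h.py <<'E'
def tipplan(tip,az,n=None,lean=35):
    a=np.radians(az); g=np.array(tip)+np.array([-.1135*np.cos(a),-.1135*np.sin(a),.0239]); plan(g,az,lean,-1,n)
def tipnow():
    p,R,s=cur(); g=p-R[:,0]*.0188; h=R[:,0].copy(); h[2]=0; h/=np.linalg.norm(h)
    az=np.degrees(np.arctan2(h[1],h[0])); print("tip",g+h*.1135-[0,0,.0239],"az",az,"lean",np.degrees(np.arccos(-R[2,0])),"roll",np.degrees(np.arcsin(R[2,2])),"F",np.array(s["force"]),"gap",s["finger_gap"],"t",s["clock"])
    return g+h*.1135-[0,0,.0239]
E
python3 - <<'E'
from h import *
tipnow();tipplan([.54,.124,.042],-75.2,2)
E
```

```text
tip [0.5407 0.124  0.0021] az -74.91657366311736 lean 34.859499450773555 roll -0.155479160771346 F [0.1344 0.5622 0.1018] gap 0.24799259862284107 t 3.875
sgn -1 tcp [0.514  0.2232 0.0105] -> [0.5138 0.2233 0.0505] rv [-0.0397 -0.1619  0.1409] n 2 joints [ 1.0209  0.5761 -0.5726  0.5388 -0.9427 -1.1989]
0 t [-0.0164  0.0114  0.0001] r [-0.02 -0.08  0.07]
1 t [-0.0164  0.0114  0.0001] r [-0.02 -0.08  0.07]
```

```bash
python3 -m crank '[{"fingers":1,"tx":-0.015,"ty":0.01,"tz":0,"rx":0,"ry":0,"rz":0},{"fingers":1,"tx":-0.018,"ty":0.013,"tz":0,"rx":0,"ry":0,"rz":0},{"fingers":1,"tx":0,"ty":0,"tz":0,"rx":0,"ry":0,"rz":0}]'; python3 - <<'E'
from h import *
tipnow()
tipplan([.6,-.01,.042],-89.2)
f=arm.grab_frame("wrist");cv2.imwrite("pics/w4.png",f["color"][:,:,::-1])
E
```

```text
clock: 4.25
tool_pos: [0.5139, 0.2234, 0.0536]
orientation: [1.575, 0.963, -1.308]
force: [-0.1, -0.2, -0.6]
finger_gap: 0.246
tip [0.5406 0.1242 0.0451] az -74.9240177756179 lean 34.838948471602095 roll -0.14951398783742867 F [-0.1424 -0.1923 -0.5883] gap 0.24618063659534628 t 4.25
sgn -1 tcp [0.5139 0.2234 0.0536] -> [0.5986 0.0927 0.0505] rv [11.4444 -8.1709  0.1789] n 3 joints [ 1.0265  0.5173 -0.5384  0.5042 -1.0243 -1.1457]
0 t [ 0.0291  0.0399 -0.0161] r [ 3.81 -2.72  0.06]
1 t [ 0.0283  0.0387 -0.0201] r [ 3.81 -2.72  0.06]
2 t [ 0.0272  0.0372 -0.0239] r [ 3.81 -2.72  0.06]
```

View pics/w4.png

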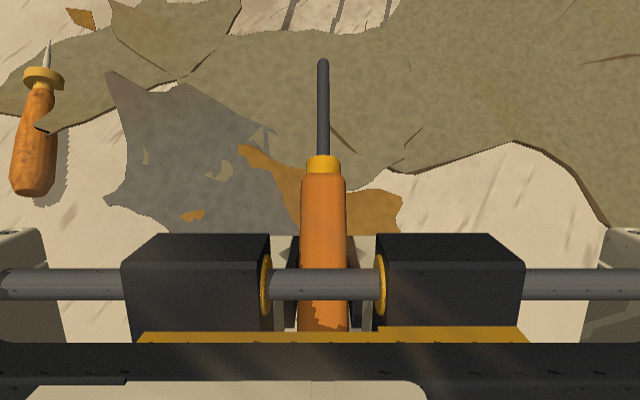

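```bash
python3 -m crank '[{"fingers":1,"tx":0.029,"ty":0.04,"tz":-0.016,"rx":3.8,"ry":-2.7,"rz":0},{"fingers":1,"tx":0.028,"ty":0.039,"tz":-0.02,"rx":3.8,"ry":-2.7,"rz":0},{"fingers":1,"tx":0.027,"ty":0.034,"tz":-0.022,"rx":3.8,"ry":-2.7,"rz":0},{"fingers":1,"tx":0,"ty":0,"tz":0,"rx":0,"ry":0,"rz":0}]'; python3 - <<'E'
from h import *
tipnow()
import pickle
for n in ("wrist","top","scene"):
    f=arm.grab_frame(n);cv2.imwrite(f"pics/{n}5.png",f["color"][:,:,::-1]);pickle.dump(f,open(n+"5.pkl","wb"))
E
```

```text
clock: 4.8
tool_pos: [0.5978, 0.0927, 0.0477]
orientation: [1.569, 0.963, -1.561]
force: [-0.3, 0.2, -1.0]
finger_gap: 0.249
tip [ 0.5988 -0.01    0.0392] az -89.44323041309903 lean 34.81329727972964 roll 0.061781420210457176 F [-0.3164  0.1803 -0.9773] gap 0.24858560773201488 t 4.8
```

View pics/wrist5.png

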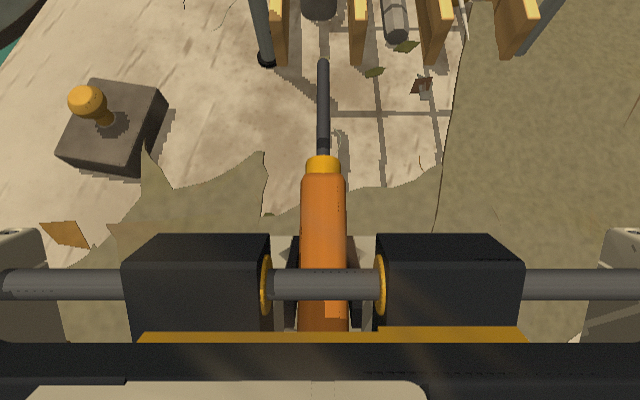

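View pics/scene5.png

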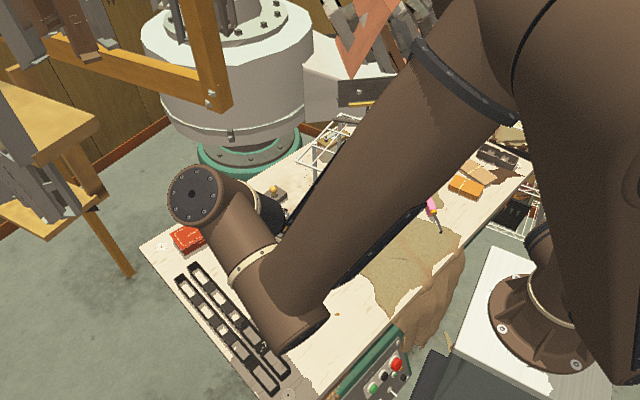

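```bash
python3 - <<'E'
import cv2
a=cv2.imread("pics/wrist5.png");cv2.imwrite("pics/w5z.png",cv2.resize(a[0:90,240:560],None,fx=2.5,fy=2.5,interpolation=cv2.INTER_CUBIC))
E
```

```text
(no output)
```

View pics/w5z.png

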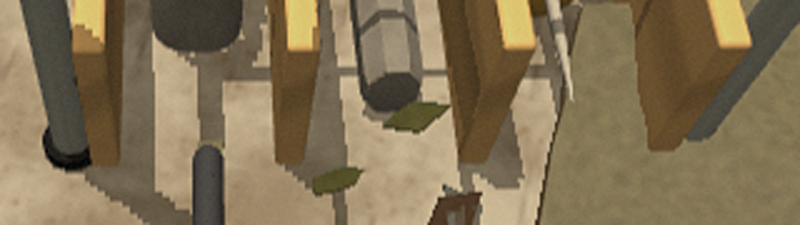

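View pics/top5.png

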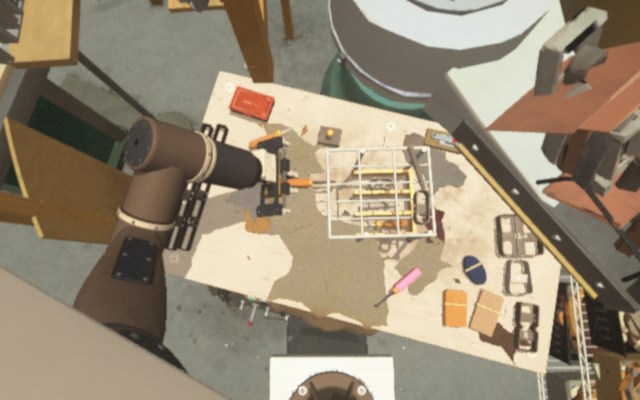

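```bash
python3 - <<'E'
from h import *
import pickle;f=pickle.load(open("wrist5.pkl","rb"))
P=lambda n,u,v,z:print(n,back(f,(240+u/2.5-.3,v/2.5-.3),z))
P("d1bL",93,164,0);P("d1bR",119,163,0);P("d2bL",277,162,0);P("d2bR",303,161,0);P("d3L",462,160,0);P("d3R",489,160,0)
P("d1t",75,52,.045);P("d1tR",105,52,.045);P("d2t",272,50,.045);P("d2tR",318,50,.045);P("d3tR",533,48,.045);P("d4tR",750,48,.045)
P("die near",197,51,0);P("dieL",152,25,.0);P("dieR",242,25,.0)
P("tip",209,148,.058)
X=tipnow();print(proj(f,np.array([X+[0,0,.025],X])))
E
```

```text
d1bL [ 0.6353 -0.0612  0.    ]
d1bR [ 0.6272 -0.0617  0.    ]
d2bL [ 0.5782 -0.0627  0.    ]
d2bR [ 0.5702 -0.0631  0.    ]
d3L [ 0.5208 -0.0641  0.    ]
d3R [ 0.5124 -0.0642  0.    ]
d1t [ 0.6342 -0.0586  0.045 ]
d1tR [ 0.6264 -0.0587  0.045 ]
d2t [ 0.583  -0.0599  0.045 ]
d2tR [ 0.5711 -0.0601  0.045 ]
d3tR [ 0.5152 -0.0614  0.045 ]
d4tR [ 0.4588 -0.0621  0.045 ]
die near [ 0.6038 -0.1068 -0.    ]
dieL [ 0.6189 -0.1178  0.    ]
dieR [ 0.589  -0.1181  0.    ]
tip [ 0.5989 -0.017   0.058 ]
tip [ 0.5988 -0.0067  0.0399] az -89.0140755029921 lean 34.79044938090626 roll 0.01648092253616281 F [-1.0749  0.6996 -0.8808] gap 0.2495179195423311 t 4.95
[[323.4425  65.3072]
 [323.3426  93.568 ]]
```

```bash
python3 - <<'E'
from h import *
tipnow();tipplan([.6035,-.120,.046],-89,4)
E
```

```text
tip [ 0.5988 -0.0067  0.0399] az -89.0140755029921 lean 34.79044938090626 roll 0.01648092253616281 F [-1.0749  0.6996 -0.8808] gap 0.2495179195423311 t 4.95
sgn -1 tcp [0.597  0.0961 0.0483] -> [ 0.6017 -0.0173  0.0545] rv [0.0173 0.008  0.2096] n 4 joints [ 0.7346  0.5725 -0.4496  0.5215 -1.0414 -1.0975]
0 t [ 0.0149  0.0242 -0.0007] r [0.   0.   0.05]
1 t [ 0.0149  0.0242 -0.0007] r [0.   0.   0.05]
2 t [ 0.015   0.0241 -0.0007] r [0.   0.   0.05]
3 t [ 0.015   0.0241 -0.0007] r [0.   0.   0.05]
```

```bash
python3 -m crank '[{"fingers":1,"tx":0.0125,"ty":0.026,"tz":-0.001,"rx":0,"ry":0,"rz":0},{"fingers":1,"tx":0.015,"ty":0.024,"tz":-0.001,"rx":0,"ry":0,"rz":0},{"fingers":1,"tx":0.015,"ty":0.024,"tz":0,"rx":0,"ry":0,"rz":0},{"fingers":1,"tx":0.0,"ty":0.0,"tz":0,"rx":0,"ry":0,"rz":0}]'; python3 - <<'E'
from h import *
tipnow();tipplan([.6035,-.120,.046],-89)
import pickle
for n in ("wrist","top"):
    f=arm.grab_frame(n);cv2.imwrite(f"pics/{n}6.png",f["color"][:,:,::-1]);pickle.dump(f,open(n+"6.pkl","wb"))
a=cv2.imread("pics/top6.png");cv2.imwrite("pics/t6.png",cv2.resize(a[130:250,300:440],None,fx=5,fy=5,interpolation=cv2.INTER_CUBIC))
E
```

```text
clock: 5.45
tool_pos: [0.5996, 0.0149, 0.0559]
orientation: [1.57, 0.964, -1.542]
force: [0.2, 0.4, -0.6]
finger_gap: 0.246
tip [ 0.6025 -0.0878  0.0475] az -88.35717453297706 lean 34.77229338657528 roll 0.018494187688076938 F [ 0.1791  0.367  -0.595 ] gap 0.24620405978672913 t 5.45
sgn -1 tcp [0.5996 0.0149 0.0559] -> [ 0.6017 -0.0173  0.0545] rv [ 0.5597 -0.3677  0.2276] n 1 joints [ 0.6191  0.5193 -0.554   0.6148 -0.9639 -1.0666]
0 t [ 0.0196  0.0257 -0.0012] r [ 0.56 -0.37  0.23]
```

View pics/wrist6.png

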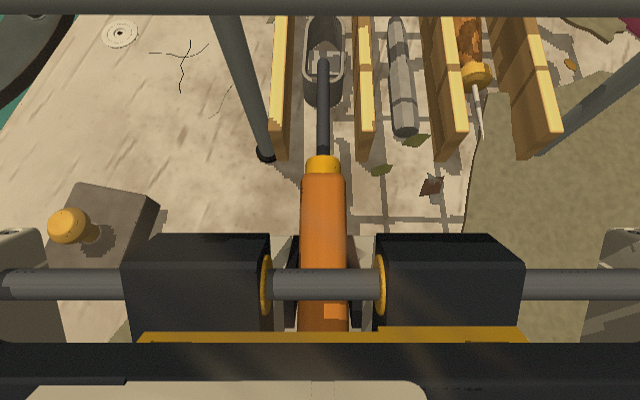

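View pics/t6.png

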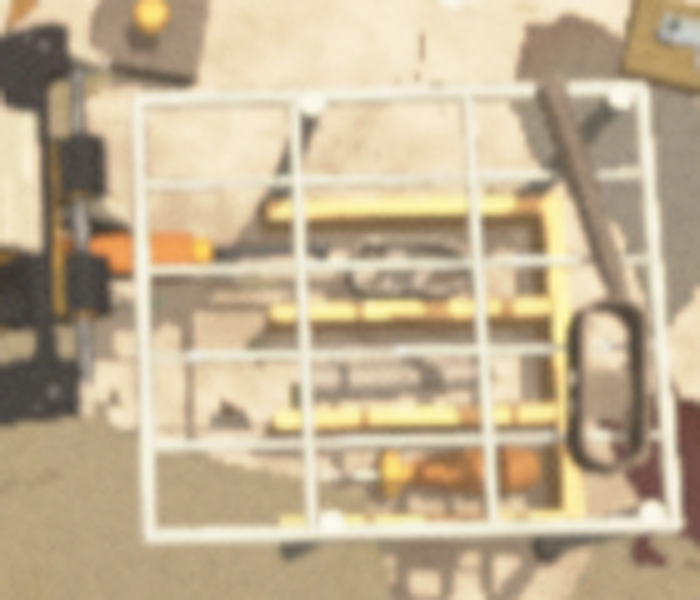

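```bash
python3 - <<'E'
from h import *
import pickle
a=cv2.imread("pics/wrist6.png");cv2.imwrite("pics/w6z.png",cv2.resize(a[0:170,250:400],None,fx=3.5,fy=3.5,interpolation=cv2.INTER_CUBIC))
tipnow()
E
```

```text
tip [ 0.6039 -0.0861  0.0475] az -88.17467161764937 lean 34.7394937534224 roll -0.04503991143636394 F [ 0.162   0.2479 -1.0722] gap 0.24231883843125532 t 5.55
```

View pics/w6z.png

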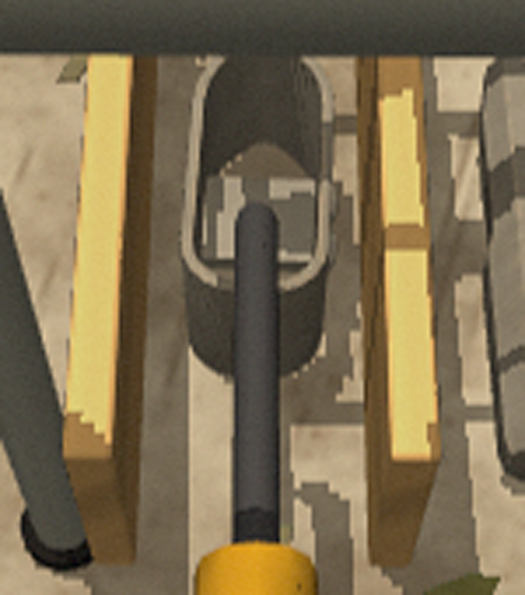

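```bash
python3 - <<'E'
from h import *
import pickle;f=pickle.load(open("wrist6.pkl","rb"))
P=lambda n,u,v,z:print(n,back(f,(250+u/3.5-.35,v/3.5-.35),z))
P("rim near outer",258,292,.03);P("rim near bottom",258,377,0);P("rimL",183,200,.03);P("rimR",335,200,.03);P("L far",195,110,.03);P("R far",328,110,.03)
P("bar near",205,262,.0125);P("bar far",225,178,.015)
P("div1 top R",112,440,.045);P("div1 top R far",133,60,.045);P("div2 L",390,440,.045);P("div2 L far",378,90,.045)
P("hook end",258,205,.075)
E
```

```text
rim near outer [ 0.603  -0.1061  0.03  ]
rim near bottom [ 0.6029 -0.1069  0.    ]
rimL [ 0.6187 -0.1278  0.03  ]
rimR [ 0.5881 -0.1287  0.03  ]
L far [ 0.6173 -0.1509  0.03  ]
R far [ 0.5898 -0.1517  0.03  ]
bar near [ 0.6149 -0.1269  0.0125]
bar far [ 0.6113 -0.1472  0.015 ]
div1 top R [ 0.6269 -0.0633  0.045 ]
div1 top R far [ 0.6286 -0.148   0.045 ]
div2 L [ 0.5791 -0.0647  0.045 ]
div2 L far [ 0.5809 -0.1418  0.045 ]
hook end [ 0.6025 -0.0875  0.075 ]
```

```bash
python3 - <<'E'
from h import *
tipplan([.6035,-.1245,.047],-88.8,2)
E
python3 -m crank '[{"fingers":1,"tx":0.011,"ty":0.0155,"tz":0,"rx":0.2,"ry":-0.2,"rz":0},{"fingers":1,"tx":0.011,"ty":0.0155,"tz":0,"rx":0.2,"ry":-0.2,"rz":0},{"fingers":1,"tx":0,"ty":0,"tz":0,"rx":0,"ry":0,"rz":0}]'; python3 - <<'E'
from h import *
tipnow();tipplan([.6035,-.1245,.047],-88.8,1)
import pickle
f=arm.grab_frame("wrist");cv2.imwrite("pics/w7.png",cv2.resize(f["color"][:170,250:400,::-1],None,fx=3.5,fy=3.5,interpolation=cv2.INTER_CUBIC));pickle.dump(f,open("w7.pkl","wb"))
E
```

```text
sgn -1 tcp [0.6006 0.0167 0.056 ] -> [ 0.6013 -0.0218  0.0555] rv [ 0.434  -0.3573  0.2607] n 2 joints [ 0.6208  0.5202 -0.5518  0.6148 -0.964  -1.0667]
0 t [0.0112 0.0157 0.0002] r [ 0.22 -0.18  0.13]
1 t [0.0112 0.0156 0.0001] r [ 0.22 -0.18  0.13]
clock: 5.92
tool_pos: [0.6021, -0.0209, 0.0554]
orientation: [1.569, 0.965, -1.548]
force: [0.7, 0.7, -1.0]
finger_gap: 0.251
tip [ 0.6044 -0.1237  0.047 ] az -88.68281684938468 lean 34.724904012195125 roll 0.051694075953928276 F [ 0.6836  0.7154 -1.0414] gap 0.2507545437903603 t 5.925
sgn -1 tcp [ 0.6021 -0.0209  0.0554] -> [ 0.6013 -0.0218  0.0555] rv [ 0.1869 -0.0672  0.275 ] n 1 joints [ 0.559   0.508  -0.5864  0.6566 -0.9311 -1.0555]
0 t [0.0004 0.0007 0.0007] r [ 0.19 -0.07  0.28]
```

View pics/w7.png

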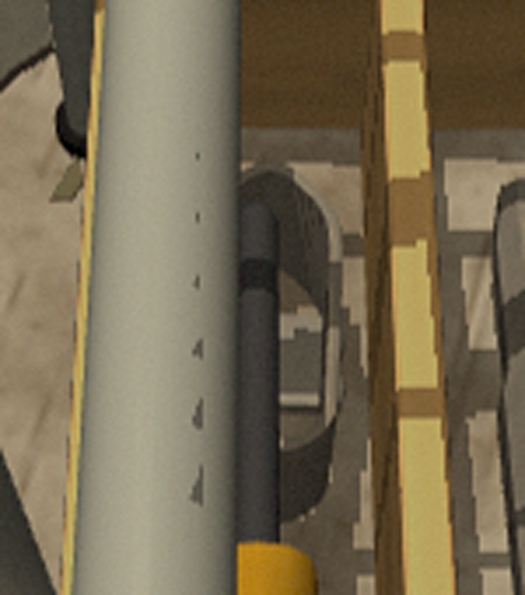

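```bash
python3 -m crank '[{"fingers":1,"tx":0.012,"ty":-0.0075,"tz":0.0005,"rx":0.2,"ry":0,"rz":0.2},{"fingers":1,"tx":0.01,"ty":-0.007,"tz":0,"rx":0,"ry":0,"rz":0},{"fingers":1,"tx":0,"ty":0,"tz":0,"rx":0,"ry":0,"rz":0}]'; python3 - <<'E'
from h import *
tipnow();tipplan([.6035,-.1235,.0175],-88.8,1)
E
```

```text
clock: 6.35
tool_pos: [0.6019, -0.0208, 0.0267]
orientation: [1.573, 0.961, -1.547]
force: [-0.2, -0.2, -1.0]
finger_gap: 0.246
tip [ 0.6044 -0.1235  0.0183] az -88.6236305937055 lean 34.93020347246064 roll -0.07274909224510755 F [-0.1602 -0.1997 -0.9545] gap 0.24579066037904165 t 6.35
sgn -1 tcp [ 0.6019 -0.0208  0.0267] -> [ 0.6013 -0.0208  0.026 ] rv [ 0.0175 -0.101   0.0699] n 1 joints [ 0.5536  0.5467 -0.6135  0.6952 -0.8812 -1.1101]
0 t [ 0.0006 -0.0004  0.0006] r [ 0.02 -0.1   0.07]
```

```bash
python3 -m crank '[{"fingers":1,"tx":-0.0085,"ty":-0.0123,"tz":0.0003,"rx":0,"ry":0,"rz":0},{"fingers":1,"tx":-0.0085,"ty":-0.0123,"tz":0.0003,"rx":0,"ry":0,"rz":0},{"fingers":1,"tx":0,"ty":0,"tz":0,"rx":0,"ry":0,"rz":0}]'; python3 - <<'E'
from h import *
tipnow()
import pickle
f=arm.grab_frame("wrist");cv2.imwrite("pics/w8.png",cv2.resize(f["color"][:170,250:400,::-1],None,fx=3.5,fy=3.5,interpolation=cv2.INTER_CUBIC));pickle.dump(f,open("w8.pkl","wb"))
E
```

```text
clock: 6.72
tool_pos: [0.6009, 0.0117, 0.0265]
orientation: [1.573, 0.961, -1.546]
force: [1.1, 0.0, -0.1]
finger_gap: 0.247
tip [ 0.6034 -0.091   0.018 ] az -88.59040928528519 lean 34.9488144839796 roll -0.06494729132221884 F [ 1.1183  0.0305 -0.0683] gap 0.2470878396668107 t 6.725
```

View pics/w8.png

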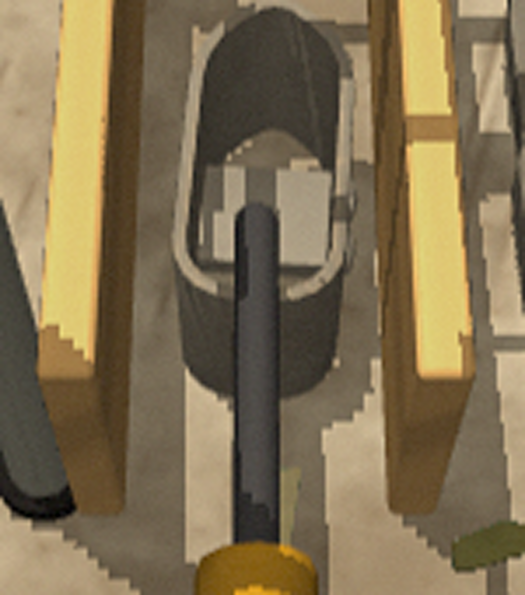

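```bash
python3 -m crank '[{"fingers":1,"tx":-0.0085,"ty":-0.0123,"tz":0.0003,"rx":0,"ry":0,"rz":0},{"fingers":1,"tx":-0.0115,"ty":-0.0164,"tz":0.0003,"rx":0,"ry":0,"rz":0},{"fingers":1,"tx":-0.0115,"ty":-0.0164,"tz":0.0003,"rx":0,"ry":0,"rz":0},{"fingers":1,"tx":-0.0115,"ty":-0.0164,"tz":0.0003,"rx":0,"ry":0,"rz":0},{"fingers":1,"tx":-0.0085,"ty":-0.0123,"tz":0.0003,"rx":0,"ry":0,"rz":0}]'; python3 - <<'E'
from h import *
tipnow()
E
```

```text
clock: 7.4
tool_pos: [0.5967, 0.1066, 0.0267]
orientation: [1.573, 0.961, -1.547]
force: [-0.5, -0.5, -0.4]
finger_gap: 0.246
tip [0.5991 0.0039 0.0182] az -88.64433707547688 lean 34.93300609579003 roll -0.06165431794623166 F [-0.4719 -0.489  -0.4324] gap 0.24602499538084696 t 7.4
```

```bash
python3 -m crank '[{"fingers":1,"tx":-0.006,"ty":-0.0083,"tz":0,"rx":0,"ry":0,"rz":0},{"fingers":1,"tx":-0.004,"ty":-0.0058,"tz":0,"rx":0,"ry":0,"rz":0},{"fingers":1,"tx":-0.002,"ty":-0.003,"tz":0,"rx":0,"ry":0,"rz":0},{"fingers":1,"tx":0,"ty":0,"tz":0,"rx":0,"ry":0,"rz":0}]'; python3 - <<'E'
from h import *
tipnow()
import pickle
for n in ("wrist","top"):
    f=arm.grab_frame(n);cv2.imwrite(f"pics/{n}9.png",f["color"][:,:,::-1]);pickle.dump(f,open(n+"9.pkl","wb"))
a=cv2.imread("pics/wrist9.png");cv2.imwrite("pics/w9.png",cv2.resize(a[:180,230:440],None,fx=3.5,fy=3.3,interpolation=cv2.INTER_CUBIC))
a=cv2.imread("pics/top9.png");cv2.imwrite("pics/t9.png",cv2.resize(a[130:250,300:440],None,fx=5,fy=5,interpolation=cv2.INTER_CUBIC))
E
```

```text
clock: 7.9
tool_pos: [0.596, 0.1298, 0.0265]
orientation: [1.572, 0.961, -1.547]
force: [-0.1, -0.1, -0.8]
finger_gap: 0.248
tip [0.5985 0.0271 0.018 ] az -88.62550830859996 lean 34.95665824835472 roll -0.04093086721694034 F [-0.1079 -0.1236 -0.8131] gap 0.24778547457756284 t 7.9
```

View pics/w9.png

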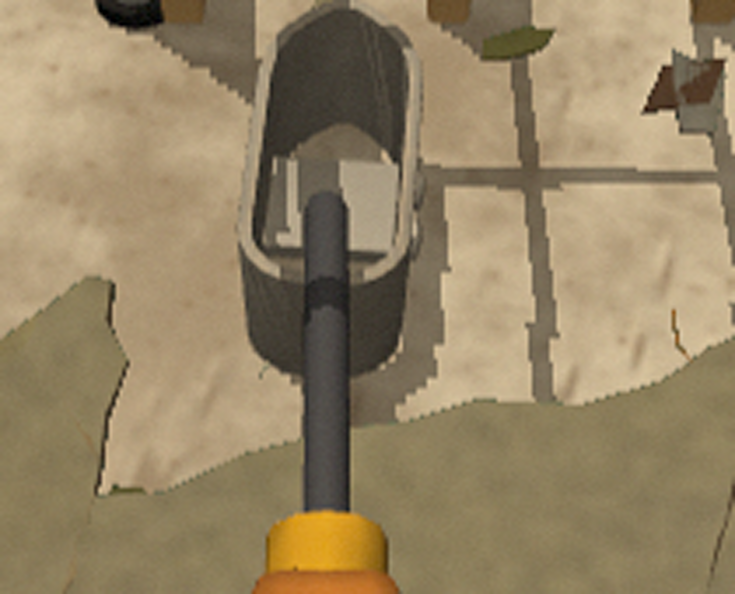

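View pics/t9.png

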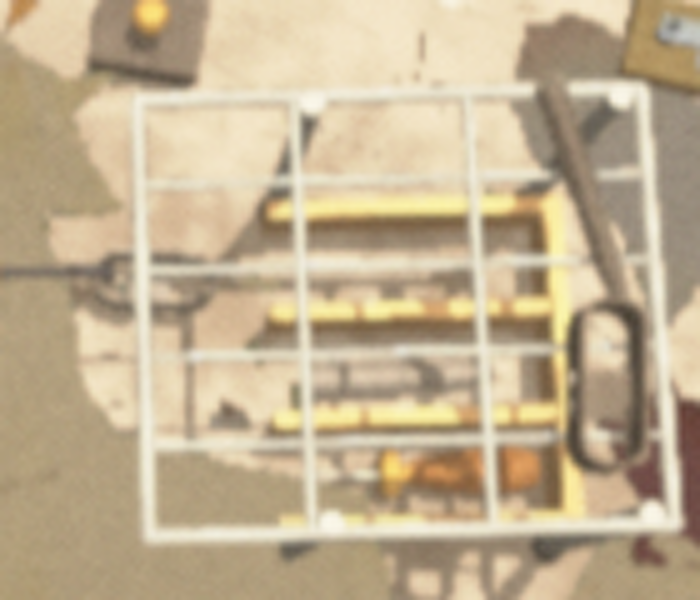

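```bash
python3 -m crank '[{"fingers":1,"tx":0.0035,"ty":0.005,"tz":0,"rx":0,"ry":0,"rz":0},{"fingers":1,"tx":-0.001,"ty":0.0005,"tz":0,"rx":0,"ry":0,"rz":0},{"fingers":1,"tx":-0.012,"ty":0.0085,"tz":0,"rx":0,"ry":0,"rz":0},{"fingers":1,"tx":-0.016,"ty":0.0115,"tz":0,"rx":0,"ry":0,"rz":0},{"fingers":1,"tx":-0.008,"ty":0.0055,"tz":0,"rx":0,"ry":0,"rz":0}]'; python3 - <<'E'
from h import *
tipnow()
f=arm.grab_frame("wrist");cv2.imwrite("pics/w10.png",cv2.resize(f["color"][:180,230:440,::-1],None,fx=3.5,fy=3.3,interpolation=cv2.INTER_CUBIC))
T=arm.grab_frame("top")
for u in (78,210):print(back(T,(300+u/5-.4,130+286/5-.4),.03))
tipplan([.525,.128,.05],-76)
E
```

```text
clock: 8.62
tool_pos: [0.5962, 0.1218, 0.0751]
orientation: [1.572, 0.961, -1.548]
force: [-0.7, 0.4, -1.2]
finger_gap: 0.248
tip [0.5984 0.0191 0.0666] az -88.72231507646595 lean 34.952141324736864 roll -0.035465541800703965 F [-0.7015  0.4033 -1.1961] gap 0.2477101252403596 t 8.625
[0.5916 0.0427 0.03  ]
[ 0.5913 -0.029   0.03  ]
sgn -1 tcp [0.5963 0.1221 0.0749] -> [0.5002 0.2277 0.0585] rv [-10.507    7.2483   0.0747] n 3 joints [ 0.7713  0.5555 -0.3948  0.4865 -1.1143 -1.0783]
0 t [-0.0161 -0.0325  0.0313] r [-3.5   2.42  0.02]
1 t [-0.0174 -0.0344  0.0286] r [-3.5   2.42  0.02]
2 t [-0.0185 -0.036   0.0256] r [-3.5   2.42  0.02]
```

View pics/w10.png

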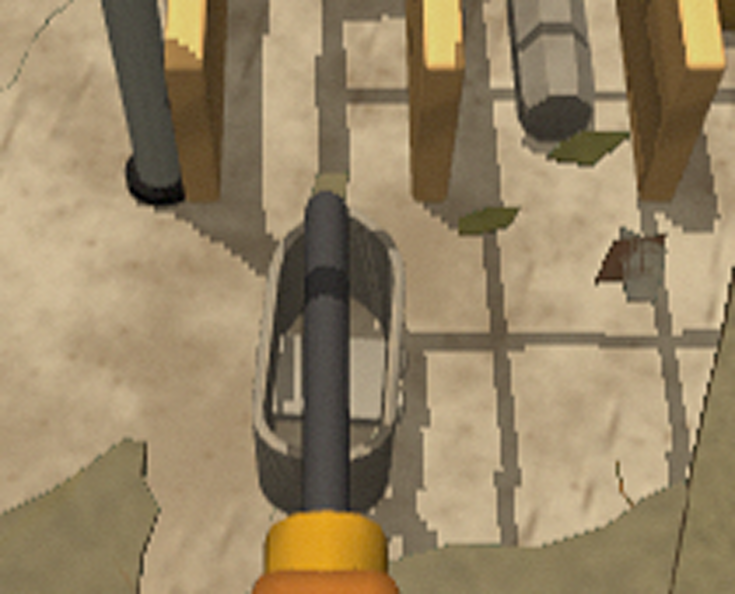

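```bash
python3 -m crank '[{"fingers":1,"tx":-0.022,"ty":-0.033,"tz":0.031,"rx":-3.5,"ry":2.4,"rz":0},{"fingers":1,"tx":-0.022,"ty":-0.037,"tz":0.029,"rx":-3.5,"ry":2.4,"rz":0},{"fingers":1,"tx":-0.02,"ty":-0.037,"tz":0.026,"rx":-3.5,"ry":2.4,"rz":0},{"fingers":1,"tx":0,"ty":0,"tz":0,"rx":0,"ry":0,"rz":0}]'; python3 - <<'E'
from h import *
tipnow();tipplan([.52,.14,.003],-76)
E
```

```text
clock: 9.22
tool_pos: [0.4966, 0.2409, 0.0655]
orientation: [1.572, 0.963, -1.321]
force: [0.5, 0.0, -1.4]
finger_gap: 0.251
tip [0.5221 0.1413 0.057 ] az -75.67541836323089 lean 34.83159315220817 roll -0.04819132397101187 F [ 0.488   0.021  -1.4448] gap 0.25133725250239514 t 9.225
sgn -1 tcp [0.4966 0.2409 0.0655] -> [0.4952 0.2397 0.0115] rv [ 0.1818 -0.1857  0.1685] n 2 joints [ 1.0686  0.5056 -0.5109  0.4605 -1.072  -1.1503]
0 t [ 0.0224 -0.0151  0.0009] r [ 0.09 -0.09  0.08]
1 t [ 0.0224 -0.0151  0.0009] r [ 0.09 -0.09  0.08]
```

```bash
python3 -m crank '[{"fingers":1,"tx":0.02,"ty":-0.0135,"tz":0,"rx":0,"ry":0,"rz":0},{"fingers":1,"tx":0.014,"ty":-0.0095,"tz":0,"rx":0,"ry":0,"rz":0},{"fingers":1,"tx":0,"ty":0,"tz":0,"rx":0,"ry":0,"rz":0}]'; python3 - <<'E'
from h import *
tipnow()
p,R,s=cur(); print(R.T@np.array([0,0,-.001]))
E
```

```text
clock: 9.6
tool_pos: [0.4969, 0.2405, 0.0234]
orientation: [1.572, 0.963, -1.321]
force: [0.3, -0.0, 0.4]
finger_gap: 0.249
tip [0.5223 0.1409 0.0149] az -75.66270715489117 lean 34.829537731413474 roll -0.051633879773793946 F [ 0.2793 -0.0305  0.3779] gap 0.24895740456672663 t 9.6
[ 0.0008 -0.0006  0.    ]
```

```bash
python3 -m crank '[{"fingers":1,"tx":0.006,"ty":-0.004,"tz":0,"rx":0,"ry":0,"rz":0},{"fingers":1,"tx":0.003,"ty":-0.002,"tz":0,"rx":0,"ry":0,"rz":0},{"fingers":1,"tx":0,"ty":0,"tz":0,"rx":0,"ry":0,"rz":0}]'; python3 - <<'E'
from h import *
tipnow()
E
```

```text
clock: 9.98
tool_pos: [0.4978, 0.2398, 0.0126]
orientation: [1.574, 0.963, -1.321]
force: [-1.4, -0.8, -0.6]
finger_gap: 0.249
tip [0.5232 0.1402 0.0041] az -75.69802690407064 lean 34.80314019061191 roll -0.09656007788363932 F [-1.3663 -0.8157 -0.607 ] gap 0.2491410320659234 t 9.975
```

```bash
python3 -m crank '[{"fingers":1,"tx":0.0015,"ty":-0.001,"tz":0,"rx":0,"ry":0,"rz":0},{"fingers":1,"tx":0,"ty":0,"tz":0,"rx":0,"ry":0,"rz":0}]'; python3 - <<'E'
from h import *
tipnow()
E
```

```text
clock: 10.22
tool_pos: [0.4981, 0.2399, 0.0111]
orientation: [1.575, 0.964, -1.32]
force: [0.5, -0.5, -0.5]
finger_gap: 0.248
tip [0.5236 0.1404 0.0027] az -75.65282827595308 lean 34.76845428445591 roll -0.13530722879714283 F [ 0.5485 -0.5076 -0.5138] gap 0.2480221804050153 t 10.225
```

```bash
python3 -m crank '[{"fingers":1,"tx":0.0006,"ty":-0.0004,"tz":0,"rx":0,"ry":0,"rz":0},{"fingers":0.2,"tx":0,"ty":0,"tz":0,"rx":0,"ry":0,"rz":0},{"fingers":-0.2,"tx":0,"ty":0,"tz":0,"rx":0,"ry":0,"rz":0},{"fingers":-1,"tx":0,"ty":0,"tz":0,"rx":0,"ry":0,"rz":0},{"fingers":-1,"tx":0,"ty":0,"tz":0,"rx":0,"ry":0,"rz":0}]'; python3 -m crank '[{"fingers":-1,"tx":0,"ty":0,"tz":0,"rx":0,"ry":0,"rz":0},{"fingers":-1,"tx":0,"ty":0,"tz":0,"rx":0,"ry":0,"rz":0},{"fingers":-1,"tx":0,"ty":0,"tz":0,"rx":0,"ry":0,"rz":0}]'
python3 - <<'E'
from h import *
tipnow()
f=arm.grab_frame("wrist");cv2.imwrite("pics/w11.png",f["color"][:,:,::-1])
E
```

```text
clock: 10.85
tool_pos: [0.4983, 0.2402, 0.0109]
orientation: [1.576, 0.964, -1.319]
force: [-0.1, 0.8, -0.5]
finger_gap: 0.639
clock: 11.22
tool_pos: [0.4982, 0.2402, 0.011]
orientation: [1.576, 0.964, -1.319]
force: [-0.5, 0.9, -0.5]
finger_gap: 0.97
tip [0.5238 0.1407 0.0025] az -75.57741394948148 lean 34.76199852309996 roll -0.1717478160086593 F [-0.5414  0.8557 -0.5352] gap 0.9699387691571246 t 11.225
```

View pics/w11.png

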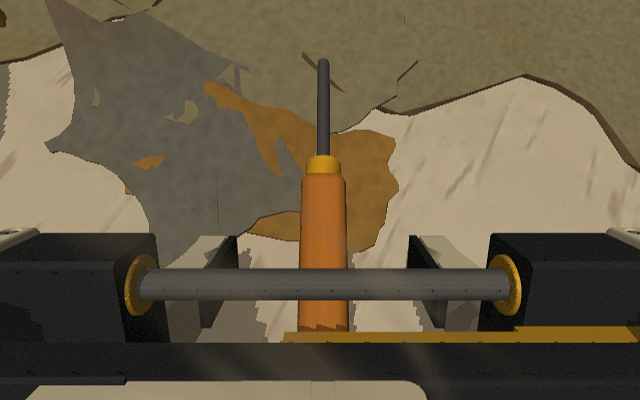

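Released; the handle lies level between open fingers. Back off along the tool axis.

```bash
python3 -m crank '[{"fingers":-1,"tx":-0.02,"ty":0,"tz":0,"rx":0,"ry":0,"rz":0},{"fingers":-1,"tx":-0.04,"ty":0,"tz":0,"rx":0,"ry":0,"rz":0},{"fingers":-1,"tx":-0.05,"ty":0,"tz":0,"rx":0,"ry":0,"rz":0},{"fingers":-1,"tx":-0.04,"ty":0,"tz":0,"rx":0,"ry":0,"rz":0},{"fingers":-1,"tx":0,"ty":0,"tz":0,"rx":0,"ry":0,"rz":0}]'
python3 - <<'E'
from h import *
f=arm.grab_frame("wrist");cv2.imwrite("pics/w12.png",f["color"][:,:,::-1])
T=arm.grab_frame("top");c=T["color"][:,:,::-1];cv2.imwrite("pics/t12.png",cv2.resize(c[110:260,220:440],None,fx=3.6,fy=3.6,interpolation=cv2.INTER_CUBIC))
print(arm.read_state()["clock"],arm.read_state()["joint_velocities"])
E
```

```text
clock: 11.9
tool_pos: [0.4759, 0.3245, 0.1372]
orientation: [1.572, 0.963, -1.324]
force: [0.3, -1.0, -0.1]
finger_gap: 1.002
12.0 [-0.011   0.0156 -0.0302 -0.0032  0.0064 -0.    ]
```

View pics/w12.png

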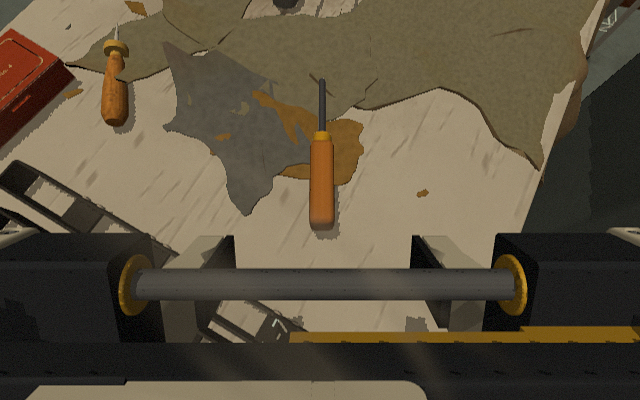

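View pics/t12.png

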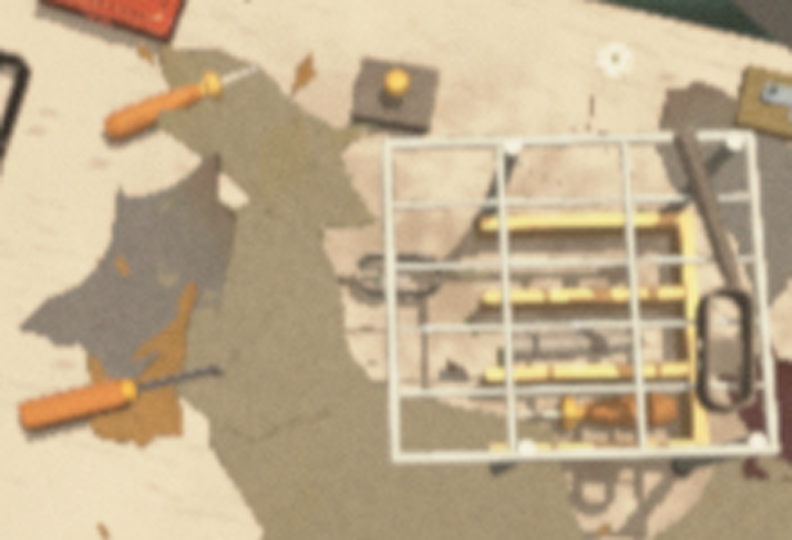

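```bash
python3 -m crank '[{"fingers":-1,"tx":0,"ty":0,"tz":0,"rx":0,"ry":0,"rz":0},{"fingers":-1,"tx":0,"ty":0,"tz":0,"rx":0,"ry":0,"rz":0}]'; python3 -c "
from plant import arm
print(arm.sign_off())"
```

```text
clock: 12.25
tool_pos: [0.4746, 0.3194, 0.1332]
orientation: [1.561, 0.957, -1.336]
force: [-0.8, 0.2, 0.0]
finger_gap: 0.999
the job is handed in; nothing more can be done
None
```

The die now stands upright in front of its bay, and I handed the job in at 12.25 s. I gripped the pick by its handle with the gripper leaned back 35°. The hook went into the die in the bay farthest from the robot, and I dragged it straight out, unhooked it and laid the pick down.

- **Die:** the last measurement put its far end about 30 mm in front of the bay mouth (y ≈ -0.03 against -0.062).
- **Pick:** it lies level on the open board, with its hook about 120 mm from the die.
- **Other tools:** the punch, awl, weight and beveler look unmoved by eye in the final top picture.
- **Forces:** measured forces stayed within about 2 N at each reading. They are only reported at the end of each move, so I can't rule out a brief peak in between.

No check failed. The camera views disagreed by up to about 8 mm on the die's final position (about 592 mm from the top camera, about 599 mm from the hook). That offset is sideways, so it doesn't affect how far the die clears the mouth. The sign-off gave no verdict.

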